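# Find the tired spring clip among the card stands and swap it out

## Robot

A 6-joint arm with a two-finger parallel gripper is mounted at the origin on a cart in front of the work surface, level with it; the furniture and walls round the work are solid. World frame = base frame: x ahead of the robot, y to its left, z up, the work surface at z = 0. Lengths are in m, angles in rad, forces in N, time in s.
With the tool pointing down it reaches from about 0.35 to 0.775 m from the base axis. Payload 5.5 kg.
Tool frame: the origin (TCP) lies on the centre line of the jaws, within the pads' length; the fingertips stand 11 mm ahead of it and the grasp point (between the pads) lies 8 mm behind it (env.tip_extent is the distance from the TCP to the fingertips, in m); z points along the fingers, y is the line along which they close (so a half turn about z gives the same grasp; the last joint's range is limited). The gripper opens to 85 mm and grips with 20 to 120 N. Pads are 22 mm wide; open, the fingers measure 114 mm over their backs; the gripper's body (76 mm by 85 mm) begins 54 mm behind the grasp point. The pads swing forward as they close: fully open they stand 13 mm farther back than shut.
Start: joints at [-1.338, 0.313, 0.046, 1.304, 0, 1.431], TCP at [0.209, -0.536, 0.242] pointing down, gripper open.
Joint ranges: [-2.76, 2.76], [-0.86, 1.69], [-1.03, 1.26], [-2.2, 2.34], [-1.47, 1.5], [-3.14, 3.14]. Speed limits (rad/s): [2.57, 2.57, 3.14, 3.14, 3.14, 3.14].

## Interface

Orientations are given as a unit quaternion [w, x, y, z].
In Python, from workcell import env gives the robot as it stands.
- The arm moves only by the shell command python3 -m jog 'ROWS' [FORCE]. ROWS is JSON, a list of rows, each a list of 5 numbers: the gripper's target within -1 to 1 (shut at 1, half-way at 0, fully open at -1), then the shift along the tool's x, y, z in m, then the turn about the tool's z in degrees. In form: [[fingers, tx, ty, tz, turn], ...]. A call has 1 to 5 rows; each row shifts and turns the commanded pose from where the row before left it, along the tool's axes as they then stand; what a row does not reach is not made up. A row lasts 1/12 s, in which the tool goes at most 41.7 mm and 7.16 degrees, less where a joint would pass 70% of its speed; a pose out of reach is approached as far as the arm can. A call is refused whole if a number of a shift passes 0.0417 or a number of a turn 7.16, either way. A call with a gripper value outside its range is refused whole. The fingers move at their own pace and stop on an object; FORCE is the grip in N (left out, the last holds). Time passes only in rows, so rows that do not move let the fingers close. It gives the time, the measured TCP pose, the force, the opening and the grip force at its end, in the units of the state.
- env.get_state(): the state, without advancing time (a new reading comes with each control period).
- env.read_camera(name): name is "side" or "top" or "wrist"; returns a dict with "img" (420x560x3 uint8, red, green, blue), "fov_y" (degrees; the focal length in pixels is half the picture's height over the tangent of half this angle, whatever the lens; pixels are square), "cx", "cy" (the principal point, pixels), "T" (4x4, takes a point from camera to world coordinates). Camera axes: x right, y up, looking along -z (the intrinsics and any distortion apply to the point x, -y, -z); pixel columns grow to the right and rows downward; lengths in m; the calibration is good to about 2 mm. A picture is of the moment at which its call begins. There is no depth.
- env.hand_in(): hands the job in; it is judged then, once.
The state is a dict: "clock": time; "joint_pos": joint angles; "qvel": joint speeds; "tau": joint torques, N m; "tcp_pos": TCP position; "orientation": TCP orientation; "wrist_force": force on the tool from outside, world axes, zero at the start; "ft_torque": the same for the moment, N m; "finger_gap": finger opening in m; "grip_force": force on a finger pad.
Only numpy, scipy, OpenCV 4.12 (cv2) and the standard library are available. Lean on these libraries where they do the work, as an engineer would, in place of code of your own. Each camera call takes 0.05 s, during which the arm holds its last target. There are 200 camera calls.

## Task

The clip of one of the three loaded card stands has gone tired and hardly holds its drinks card: tug the cards upward and feel which it is, without pulling any card out of a sound clip. Move the tired clip's card to the empty spare stand, pressed fully home in the clip but not rammed, and set the tired stand down gently, upright, in the black tray. The sound stands stay where they are with their cards fully home, and nothing else gets knocked about.

Things in the scene. Friction and masses are not known exactly. Their poses are not given: they have to be found in the camera images.
- stand_a: card stand with card_a; the four stands look alike, 0.95 kg, 102 mm tall. Origin: centre of the foot's underside, z up, +x to its back. Foot: disc 70 mm across, 30 mm high. Hold it by the neck: 24 mm (x) by 44 mm (y), z 30 to 50 mm; above it the jaw lip leans out to x = -17 mm with a card in, -10 mm empty, the plate's flare to +11 mm
- stand_b: card stand like stand_a, with card_b. In every stand the card rests on a ledge at z = 52 mm with its middle at x = y = 0, its back against a fixed upright plate (x 4 to 7 mm, 44 mm wide, to z = 83 mm, then flared back to 96 mm). In front a jaw hinged at z = 57 mm is sprung onto it: pad at z 72 to 82 mm, lip leaning forward to 101 mm
- stand_c: card stand like stand_a, with card_c. Against a slow straight upward pull a sound clip keeps its card up to 5.5 to 8.5 N, then lets it slide; a tired one only up to 1 to 3 N. Neither pull lifts the stand. One of stand_a, stand_b and stand_c is tired; which one cannot be seen and has nothing to do with its name or place
- stand_d: the spare, like stand_a but empty; its clip is sound. Empty, the jaw closes to 5 mm at the pad; the mouth at z = 97 mm spans x = -6 to +8 mm. Push a card straight down: 5 to 12 N, with a peak of 12 to 25 N as its bottom forces the pad open at z = 83 to 78 mm (least if aimed 1 mm ahead, at x = -1 mm), until it meets the ledge at z = 52 mm, where the force rises sharply
- card_a: stiff drinks card: board 8 mm thick (x), 64 mm wide (y), 95 mm tall (z), about 40 g, paper sheet on its -x face. Bottom edge round. Origin: centre of that edge, z up along the card. At the start it stands fully home in stand_a, square to it, so its top is 147 mm above the surface and 45 mm of it stick out above the clip
- card_b: stiff drinks card: board 8 mm thick (x), 64 mm wide (y), 95 mm tall (z), about 40 g, paper sheet on its -x face. Bottom edge round. Origin: centre of that edge, z up along the card. At the start it stands fully home in stand_b, square to it, so its top is 147 mm above the surface and 45 mm of it stick out above the clip
- card_c: stiff drinks card: board 8 mm thick (x), 64 mm wide (y), 95 mm tall (z), about 40 g, paper sheet on its -x face. Bottom edge round. Origin: centre of that edge, z up along the card. At the start it stands fully home in stand_c, square to it, so its top is 147 mm above the surface and 45 mm of it stick out above the clip
- stand_a_lip (a point): middle of the rolled edge of the front jaw's lip of stand_a. In the stand's frame it lies at x = -14 mm, z = 99 mm while a card is in. Without a card a sound jaw snaps shut, to x = -8 mm; a tired one stays gaping, at about x = -11 mm. With a card in they look the same
- stand_b_lip (a point): middle of the rolled edge of the front jaw's lip of stand_b. In the stand's frame it lies at x = -14 mm, z = 99 mm while a card is in. Without a card a sound jaw snaps shut, to x = -8 mm; a tired one stays gaping, at about x = -11 mm. With a card in they look the same
- stand_c_lip (a point): middle of the rolled edge of the front jaw's lip of stand_c. In the stand's frame it lies at x = -14 mm, z = 99 mm while a card is in. Without a card a sound jaw snaps shut, to x = -8 mm; a tired one stays gaping, at about x = -11 mm. With a card in they look the same
- tray: open black tray for things to be mended, 163 mm (own x) by 330 mm (own y), 0.55 kg, floor 3 mm thick, rim 31 mm high and 3 mm thick; inside 150 by 316 mm. Origin: centre of the underside. Its own +y, the long way, points to the robot (world -x). It is empty
- pour_stopper: bystander: rubber bottle pourer with a steel spout, 33x43x70 mm, on the surface near the front edge beside the jigger; origin at its underside
- jigger: bystander: double-cone steel measure, 44 mm across, 74 mm tall, on the surface in front of the tray; origin at the centre of its underside
- milk_pitcher: bystander: small steel milk pitcher with a handle, 69x98x80 mm, at the right end; origin at its underside
- tamper: bystander: coffee tamper, steel foot 58 mm across, black grip, 82 mm tall, at the right end near the front edge; origin at the centre of its underside

How it is judged:
By the outcome, as a careful person would: the job done as asked, in the order asked, and still so for the second after the job is handed in, with the robot touching nothing.
It also fails if it takes over 72 s, if anything falls off the work surface, if the arm or the gripper's body presses on something with over 40 N, if the wrist force passes 120 N, or if a joint passes its speed limit or range.

## Working session

There is one attempt and no reset: what is moved stays moved. The work goes in short steps, Python scripts to look and compute and a shell command to move; the robot and the scene stay as the last step left them, time stands still between calls to the robot, and variables do not carry over. Pictures are saved under pics/ and viewed, at most 11 in all, crops included, and the job is handed in when it is done.

```bash
ls; mkdir -p pics; python3 - <<'E'
from workcell import env
import cv2
s=env.get_state()
for k,v in s.items(): print(k,v)
for n in("top","side"):
    c=env.read_camera(n); print(n,c["fov_y"],c["cx"],c["cy"],c["T"].tolist() if hasattr(c["T"],"tolist") else c["T"],[k for k in c])
    cv2.imwrite(f"pics/{n}0.png",c["img"][:,:,::-1])
E
```

```text
pics
clock 0.0
joint_pos [-1.33758038e+00  3.13982148e-01  4.49541067e-02  1.30360799e+00
  2.16503567e-05  1.43120261e+00]
qvel [ 0.00075981  0.00121829 -0.00028673  0.00084457  0.00026163  0.00240395]
tau [-1.07636570e-03 -4.80626249e+01  2.98534530e+01  1.93396368e-02
 -1.22056799e-04  2.81330735e-06]
tcp_pos [ 0.20931653 -0.53500487  0.24140908]
orientation [-9.19352404e-04  9.82676453e-01  1.85327124e-01 -3.22303269e-05]
wrist_force [-1.23096874  0.0605184   0.14038597]
ft_torque [-0.0433687   0.02699436 -0.00572292]
grip_force 0.0
finger_gap 0.0853869346412858
top 43.73728058530668 281.6802006714246 215.01012019321863 [[-0.3393061415877464, 0.9213941189222015, -0.1894840887684679, 0.21822512509782946], [-0.9406713180848458, -0.33171369713145743, 0.07143874626488594, 0.03687689149996884], [0.002968773038667556, 0.20248185289294507, 0.9792815150076534, 1.736136582528835], [0.0, 0.0, 0.0, 1.0]] ['img', 'fov_y', 'cx', 'cy', 'T']
side 48.88357126270243 283.9251526101628 216.20622050625295 [[-0.8561469380420352, 0.4573363377069721, -0.24053252315232163, 0.2258980779762752], [-0.5167180286005738, -0.7611926712926055, 0.3919032994114294, 0.43714392913586], [-0.0038599741429641682, 0.4598143009772556, 0.8880067056145543, 1.2451530622198914], [0.0, 0.0, 0.0, 1.0]] ['img', 'fov_y', 'cx', 'cy', 'T']
```

View pics/top0.png

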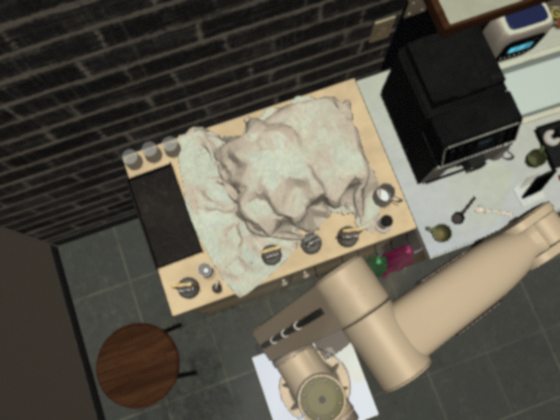

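View pics/side0.png

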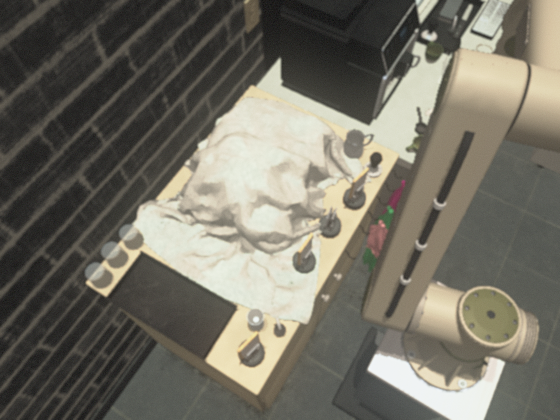

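The top view shows four stands near (187,288), (271,254), (311,242) and (347,236). The black tray is at about (165,215), and the side view shows the same stands from (250,350) to (355,195). Next I'll zoom in on both.

```bash
python3 - <<'E'
import cv2
t=cv2.imread("pics/top0.png");s=cv2.imread("pics/side0.png")
a=cv2.resize(t[170:310,165:405],None,fx=3.33,fy=3.33,interpolation=cv2.INTER_CUBIC)
cv2.imwrite("pics/topz.png",a)
s1=cv2.resize(s[170:290,280:390],None,fx=5,fy=5,interpolation=cv2.INTER_CUBIC)
s2=cv2.resize(s[300:375,225:295],None,fx=3.5,fy=3.5,interpolation=cv2.INTER_CUBIC)
import numpy as np
o=np.zeros((600,800,3),np.uint8);o[:600,:550]=s1;o[:s2.shape[0],555:555+s2.shape[1]]=s2
cv2.imwrite("pics/sidez.png",o)
E
```

```text
(no output)
```

View pics/topz.png

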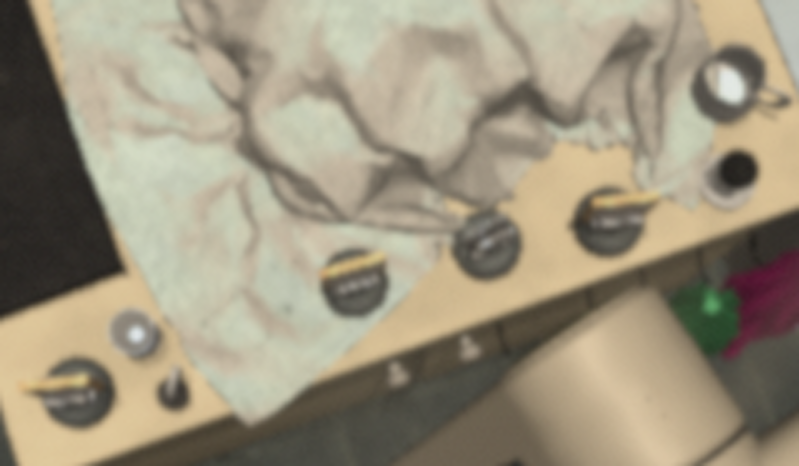

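View pics/sidez.png

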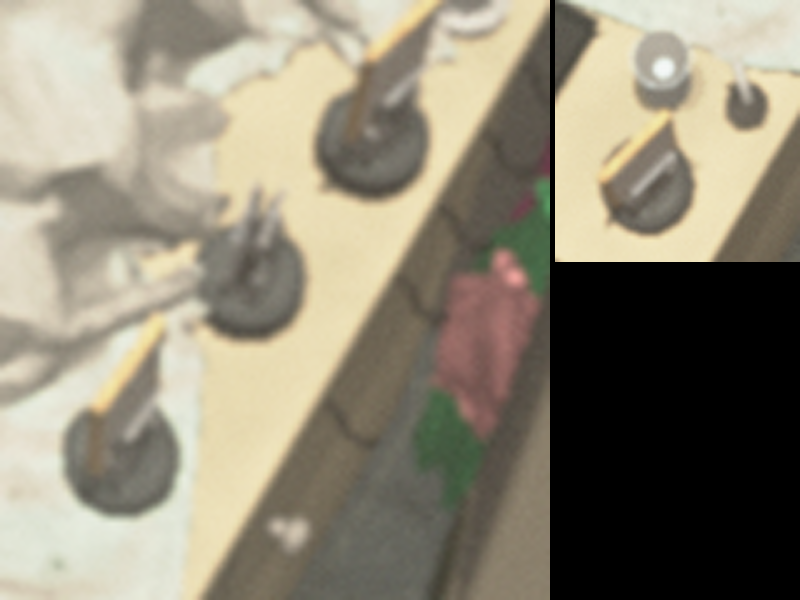

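The three loaded stands are at crop positions (77,391), (355,283) and (608,222), and the spare is at (487,243). The jaws face the robot. Next I'll measure the yellow card tops at z=0.147 in both views, and the feet at z=0.03.

```bash
cat > h.py <<'E'
import numpy as np, cv2
from workcell import env
def plane(c,px,z):
    px=np.atleast_2d(px).astype(float); f=c["img"].shape[0]/2/np.tan(np.radians(c["fov_y"])/2); T=np.array(c["T"])
    d=np.c_[(px[:,0]-c["cx"])/f,-(px[:,1]-c["cy"])/f,-np.ones(len(px))]@T[:3,:3].T
    o=T[:3,3]; return (o+d*((z-o[2])/d[:,2])[:,None])
def proj(c,P):
    P=np.atleast_2d(P); T=np.array(c["T"]); f=c["img"].shape[0]/2/np.tan(np.radians(c["fov_y"])/2)
    q=(P-T[:3,3])@T[:3,:3]; return np.c_[c["cx"]+f*q[:,0]/-q[:,2],c["cy"]-f*q[:,1]/-q[:,2]]
def card(c,win,z=.147,smin=110,vmin=180):
    "yellow top edge in window (x0,y0,x1,y1): centre, length dir, size on plane z"
    x0,y0,x1,y1=win; h=cv2.cvtColor(c["img"],cv2.COLOR_RGB2HSV)
    m=np.zeros(h.shape[:2],np.uint8); m[y0:y1,x0:x1]=cv2.inRange(h,(12,smin,vmin),(35,255,255))[y0:y1,x0:x1]
    n,l,st,_=cv2.connectedComponentsWithStats(m); 
    if n<2: return None
    k=1+np.argmax(st[1:,4]); ys,xs=np.where(l==k)
    P=plane(c,np.c_[xs,ys],z)[:,:2]; r=cv2.minAreaRect((P*1000).astype(np.float32)); b=cv2.boxPoints(r)
    e=[b[1]-b[0],b[2]-b[1]]; e=max(e,key=np.linalg.norm); a=np.degrees(np.arctan2(e[1],e[0]))
    return np.round(r[0],1),np.round(r[1],1),round((a%180),1),st[k].tolist()
E
python3 - <<'E'
from h import *
W={"top":[(168,278,205,296),(258,240,285,256),(335,222,366,238)],"side":[(235,325,265,358),(292,230,316,258),(345,168,370,195)]}
for n in W:
    c=env.read_camera(n); h=cv2.cvtColor(c["img"],cv2.COLOR_RGB2HSV)
    for w in W[n]:
        for s in (90,105,120): print(n,w,s,card(c,w,smin=s,vmin=150))
    # dark feet / tray
    m=cv2.inRange(c["img"],(0,0,0),(75,75,75))
    if n=="top":
        P={"L":(188,287),"M":(271.6,255),"S":(311,243),"R":(347.6,236.7),"stopper":(217,287),"jig":(206,270),"tray TLcorner":(131,180)}
    else:
        P={"L":(250,350),"M":(304,262),"S":(330,226),"R":(354,198)}
    for k,p in P.items(): print(k,np.round(plane(c,p,.03 if len(k)==1 else 0),3))
E
```

```text
top (168, 278, 205, 296) 90 (array([427.1, 282.6]), array([60.4,  8.6]), np.float32(76.5), [170, 283, 21, 5, 57])
top (168, 278, 205, 296) 105 (array([432.1, 306.2]), array([0., 0.]), np.float32(0.0), [172, 286, 1, 1, 1])
top (168, 278, 205, 296) 120 None
top (258, 240, 285, 256) 90 (array([437.1,  -8.5]), array([52.1,  8.3]), np.float32(87.0), [262, 247, 17, 7, 44])
top (258, 240, 285, 256) 105 (array([437.5,  16.7]), array([0., 0.]), np.float32(0.0), [262, 252, 1, 1, 1])
top (258, 240, 285, 256) 120 None
top (335, 222, 366, 238) 90 (array([ 409.5, -267.5]), array([56.1,  9. ]), np.float32(76.0), [343, 228, 19, 4, 50])
top (335, 222, 366, 238) 105 (array([ 414.7, -243.3]), array([6.2, 3.1]), np.float32(70.2), [343, 230, 3, 2, 5])
top (335, 222, 366, 238) 120 None
L [[0.427 0.278 0.03 ]]
M [[ 0.434 -0.011  0.03 ]]
S [[ 0.427 -0.147  0.03 ]]
R [[ 0.406 -0.268  0.03 ]]
stopper [[0.399 0.193 0.   ]]
jig [[0.464 0.209 0.   ]]
tray TLcorner [[0.845 0.355 0.   ]]
side (235, 325, 265, 358) 90 (array([426.4, 280.4]), array([63.1,  8.4]), np.float32(76.7), [238, 331, 20, 22, 60])
side (235, 325, 265, 358) 105 None
side (235, 325, 265, 358) 120 None
side (292, 230, 316, 258) 90 (array([434.2, -10. ]), array([27.8,  2.1]), np.float32(85.8), [303, 239, 7, 9, 10])
side (292, 230, 316, 258) 105 None
side (292, 230, 316, 258) 120 None
side (345, 168, 370, 195) 90 (array([ 407.1, -261.5]), array([44.8,  4.1]), np.float32(78.3), [354, 172, 11, 11, 21])
side (345, 168, 370, 195) 105 None
side (345, 168, 370, 195) 120 None
L [[0.429 0.278 0.03 ]]
M [[ 0.432 -0.004  0.03 ]]
S [[ 0.423 -0.141  0.03 ]]
R [[ 0.406 -0.261  0.03 ]]
```

```bash
python3 -m jog '[[0.3,0,0,-0.01,-6.83],[0.3,0,0,-0.01,-6.83],[0.3,0,0,-0.01,-6.83],[0.3,0,0,-0.01,-6.83],[0.3,0,0,0,-6.83]]'; python3 -m jog '[[0.3,0,0,0,-6.83],[0.3,0,0,0,-6.83],[0.3,0,0,0,-6.83],[0.3,0.0343,0.0142,0,0],[0.3,0.0343,0.0142,0,0]]';python3 -m jog '[[0.3,0.0343,0.0142,0,0],[0.3,0.0343,0.0142,0,0],[0.3,0.0343,0.0142,0,0],[0.3,0.0343,0.0142,0,0],[0.3,0.0343,0.0142,0,0]]';python3 -m jog '[[0.3,0.0343,0.0142,0,0],[0.3,0.0343,0.0142,0,0],[0.3,0,0,0,0],[0.3,0,0,0,0]]'
python3 - <<'E'
from h import *
c=env.read_camera("wrist"); cv2.imwrite("pics/w1.png",c["img"][:,:,::-1]); s=env.get_state(); print(s["tcp_pos"],s["orientation"],s["finger_gap"],s["wrist_force"],s["joint_pos"]); print(np.round(c["T"],3),c["fov_y"]); print(proj(c,[[.408,-.266,.147]]))
E
```

```text
clock: 0.62
tcp_pos: [0.2096, -0.5363, 0.2843]
orientation: [0.001, 0.884, 0.468, -0.0]
wrist_force: [-0.4, 0.2, 0.3]
finger_gap: 0.0301
grip_force: 0.0
clock: 1.03
tcp_pos: [0.2531, -0.4762, 0.2814]
orientation: [-0.0, 0.789, 0.614, 0.0]
wrist_force: [1.0, -0.7, 0.1]
finger_gap: 0.0299
grip_force: 0.0
clock: 1.45
tcp_pos: [0.3646, -0.325, 0.2823]
orientation: [0.0, 0.788, 0.616, 0.0]
wrist_force: [2.4, -0.5, 0.3]
finger_gap: 0.0297
grip_force: 0.0
clock: 1.78
tcp_pos: [0.409, -0.2652, 0.2823]
orientation: [-0.0, 0.787, 0.617, -0.0]
wrist_force: [-0.1, -0.7, 0.5]
finger_gap: 0.0298
grip_force: 0.0
[ 0.40841021 -0.26635096  0.28225527] [ 7.34335641e-05  7.87306675e-01  6.16561543e-01 -2.38482381e-04] 0.030077368735757514 [-0.44036543  0.38526759 -0.07695177] [-7.42416805e-01  1.33883387e-01 -8.61155729e-02  1.35073035e+00
 -4.94544074e-04  1.07044013e+00]
[[ 0.971  0.228  0.07   0.426]
 [-0.238  0.929  0.282 -0.193]
 [-0.001 -0.291  0.957  0.415]
 [ 0.     0.     0.     1.   ]] 60.43000217018542
[[280.07071499 202.33078716]]
```

View pics/w1.png

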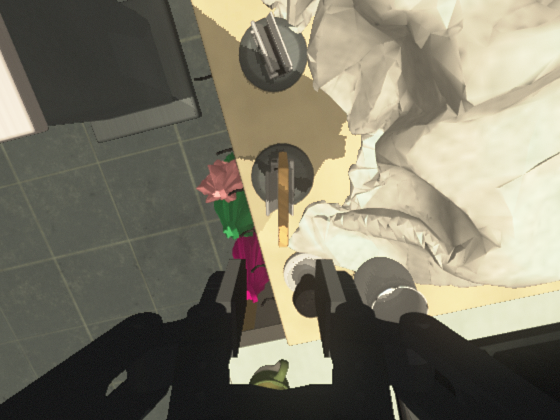

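The wrist view shows R's card top edge-on, as a vertical strip at x≈283, y 152–245. The spare's lip and plate are at about (262,45) and (283,43).

```bash
cat >> h.py <<'E'
def wcard(c,win,z=.147):
    x0,y0,x1,y1=win; h=cv2.cvtColor(c["img"],cv2.COLOR_RGB2HSV)
    m=np.zeros(h.shape[:2],np.uint8); m[y0:y1,x0:x1]=cv2.inRange(h,(8,120,60),(30,255,255))[y0:y1,x0:x1]
    n,l,st,_=cv2.connectedComponentsWithStats(m); k=1+np.argmax(st[1:,4]); ys,xs=np.where(l==k)
    r=cv2.minAreaRect((plane(c,np.c_[xs,ys],z)[:,:2]*1000).astype(np.float32)); b=cv2.boxPoints(r)
    e=max([b[1]-b[0],b[2]-b[1]],key=np.linalg.norm)
    return np.round(r[0],1),np.round(r[1],1),round(float(np.degrees(np.arctan2(e[1],e[0]))%180),1),st[k].tolist()
def tool(d,phi):
    "world shift (dx,dy) -> tool tx,ty for tool x at phi deg"
    a=np.radians(phi); return np.round([d[0]*np.cos(a)+d[1]*np.sin(a),d[0]*np.sin(a)-d[1]*np.cos(a)],4)
def phi(s): 
    w,x,y,z=s["orientation"]; return np.degrees(2*np.arctan2(y,x))
E
python3 - <<'E'
from h import *
c=env.read_camera("wrist"); print(wcard(c,(268,140,300,255)))
im=c["img"]; print(cv2.cvtColor(im,cv2.COLOR_RGB2HSV)[[160,200,235]][:,270:296:2].tolist())
z=cv2.resize(im[0:110,210:330],None,fx=5,fy=5,interpolation=cv2.INTER_CUBIC);cv2.imwrite("pics/w1z.png",z[:,:,::-1])
s=env.get_state();print(phi(s))
E
```

```text
(array([ 410.6, -265.5]), array([74. ,  7.2]), 76.0, [279, 151, 10, 94, 801])
[[[22, 44, 64], [23, 49, 68], [25, 51, 65], [25, 44, 70], [17, 76, 101], [17, 126, 109], [18, 131, 109], [17, 125, 110], [18, 121, 112], [18, 74, 86], [18, 43, 106], [20, 42, 134], [23, 40, 101]], [[17, 46, 89], [18, 44, 105], [18, 46, 99], [21, 44, 132], [18, 71, 125], [17, 126, 134], [17, 131, 134], [17, 129, 134], [17, 128, 131], [17, 118, 119], [19, 43, 95], [17, 48, 102], [23, 43, 107]], [[24, 69, 248], [24, 70, 247], [24, 69, 247], [24, 70, 247], [23, 60, 247], [22, 121, 250], [22, 118, 250], [22, 117, 250], [22, 117, 251], [17, 119, 210], [24, 67, 247], [25, 43, 227], [22, 38, 241]]]
76.02276666103245
```

View pics/w1z.png

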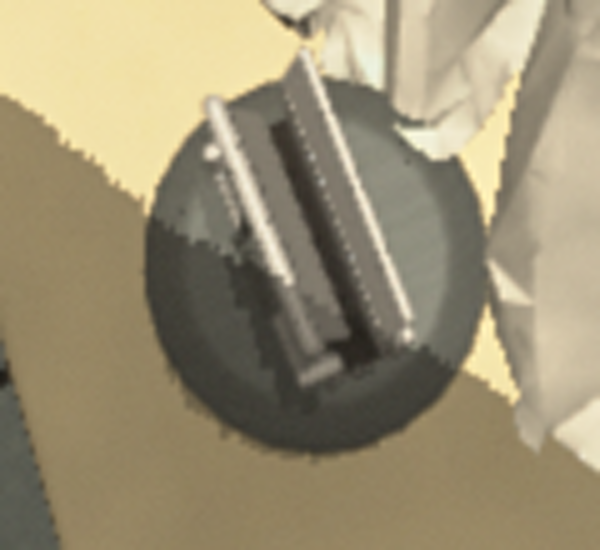

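R's card centre is at about (410,-268), 76°, roughly 1.6 mm along tool +y from the TCP. The crop shows the spare's lip from (212,100) to (325,375) and its flare from (305,55) to (408,330). I'll descend on R and close up carefully, checking the side force.

```bash
python3 - <<'E'
from h import *
c=env.read_camera("wrist")
f=lambda u,v:(210+u/5,v/5)
l=plane(c,[f(212,100),f(325,375)],.100);p=plane(c,[f(305,55),f(408,330)],.096)
for q in(l,p): print(q.round(4).tolist(),np.degrees(np.arctan2(*(q[0]-q[1])[[1,0]])),q.mean(0))
E
python3 -m jog '[[0.3,-0.002,0.0016,0.034,0],[0.3,0,0,0.034,0],[0.3,0,0,0.034,0],[0.3,0,0,0.034,0],[0.3,0,0,0.02,0]]' 20
python3 -m jog '[[0.3,0,0,0.006,0],[0.3,0,0,0,0],[0.6,0,0,0,0],[0.68,0,0,0,0],[0.72,0,0,0,0]]'
python3 -m jog '[[0.74,0,0,0,0],[0.74,0,0,0,0]]'
```

```text
[[0.4187, -0.131, 0.1], [0.4259, -0.1746, 0.1]] 99.43727735869372 [ 0.42228804 -0.15282614  0.1       ]
[[0.4345, -0.1276, 0.096], [0.4409, -0.1709, 0.096]] 98.33578940862057 [ 0.43771816 -0.14926186  0.096     ]
clock: 2.35
tcp_pos: [0.4067, -0.2695, 0.1228]
orientation: [-0.002, 0.789, 0.614, -0.0]
wrist_force: [-1.1, 0.2, 0.3]
finger_gap: 0.03
grip_force: 0.0
clock: 2.77
tcp_pos: [0.4101, -0.2706, 0.1221]
orientation: [0.002, 0.788, 0.615, 0.0]
wrist_force: [-0.4, -0.9, -0.4]
finger_gap: 0.0119
grip_force: 0.0
clock: 2.93
tcp_pos: [0.4097, -0.2697, 0.1213]
orientation: [0.001, 0.788, 0.616, 0.0]
wrist_force: [0.5, -0.4, -0.4]
finger_gap: 0.0111
grip_force: 0.0
```

```bash
for i in 1; do python3 -m jog '[[0.76,0,0,0,0],[0.76,0,0,0,0]]'|grep -E "force|gap"; python3 -m jog '[[0.785,0,0,0,0],[0.785,0,0,0,0]]'|grep -E "force|gap"; python3 -m jog '[[0.8,0,0,0,0],[0.8,0,0,0,0]]'|grep -E "force|gap|pos"; done
```

```text
wrist_force: [-0.8, -0.2, -0.1]
finger_gap: 0.0102
grip_force: 0.0
wrist_force: [0.4, 0.4, 0.3]
finger_gap: 0.0089
grip_force: 0.3
tcp_pos: [0.4096, -0.2694, 0.1204]
wrist_force: [2.4, -0.0, -0.3]
finger_gap: 0.0082
grip_force: 0.8
```

```bash
python3 -m jog '[[0.8,0,0.0003,0,0],[0.85,0,0,0,0],[0.85,0,0,0,0]]' 25|grep -E "force|gap|pos"; python3 -m jog '[[1,0,0,0,0],[1,0,0,0,0],[1,0,0,0,0]]' 25|grep -E "force|gap|pos"
for r in 1 2; do python3 -m jog '[[1,0,0,-0.0003,0],[1,0,0,0,0]]'|grep -E "wrist|pos"; done
```

```text
tcp_pos: [0.4098, -0.2695, 0.1204]
wrist_force: [1.3, -0.2, 0.3]
finger_gap: 0.0075
grip_force: 26.0
tcp_pos: [0.4097, -0.2695, 0.1204]
wrist_force: [1.9, -0.4, 1.8]
finger_gap: 0.0076
grip_force: 26.0
tcp_pos: [0.4096, -0.2695, 0.1205]
wrist_force: [2.3, -1.2, -1.0]
tcp_pos: [0.4094, -0.2693, 0.1206]
wrist_force: [2.8, -1.5, -3.5]
```

```bash
python3 -m jog '[[1,0,0,0,0],[1,0,0,0,0]]'|grep -E "wrist|pos"; python3 -m jog '[[1,0,0,-0.0001,0],[1,0,0,0,0]]'|grep -E "wrist|pos";python3 -m jog '[[1,0,0,0,0]]'|grep -E "wrist|pos"
```

```text
tcp_pos: [0.4093, -0.2693, 0.1206]
wrist_force: [2.2, -2.1, -4.2]
tcp_pos: [0.4092, -0.2692, 0.1207]
wrist_force: [2.4, -2.3, -3.9]
tcp_pos: [0.4092, -0.2692, 0.1207]
wrist_force: [2.2, -1.3, -5.6]
```

R holds about 4.5 N without sliding, so it's sound. I'll relax the pull, release and go to M.

```bash
python3 -m jog '[[1,0,0,0.0004,0],[1,0,0,0.0003,0],[1,0,0,0,0],[1,0,0,0.0003,0],[1,0,0,0,0]]'|grep -E "wrist|pos"; python3 -m jog '[[0.75,0,0,0,0],[0.6,0,0,0,0],[0.4,0,0,0,0],[0.3,0,0,-0.01,0],[0.3,0,0,-0.034,0]]'|grep -E "wrist|pos|gap"
python3 -m jog '[[0.3,0,0,-0.034,0],[0.3,0,0,-0.034,0],[0.3,0,0,-0.034,0],[0.3,0,0,-0.02,0],[0.3,0,0,0,0]]'|grep -E "wrist|pos"
python3 - <<'E'
from h import *
s=env.get_state();p=phi(s);print(p,s["tcp_pos"]); d=np.array([.436,-.009])-s["tcp_pos"][:2]; print(tool(d,p), tool(np.array([.428,-.148])-s["tcp_pos"][:2],p))
E
```

```text
tcp_pos: [0.4097, -0.2695, 0.1205]
wrist_force: [1.9, -1.0, 1.2]
tcp_pos: [0.4066, -0.2668, 0.1605]
wrist_force: [0.9, -0.1, -0.6]
finger_gap: 0.0301
tcp_pos: [0.4109, -0.2707, 0.2919]
wrist_force: [0.1, 0.0, -0.9]
75.9997614444192 [ 0.41090446 -0.27069028  0.29185815]
[ 0.26  -0.039] [ 0.1232 -0.0131]
```

```bash
python3 -m jog '[[0.3,0.04,-0.0043,0,0],[0.3,0.04,-0.0043,0,0],[0.3,0.04,-0.0043,0,0],[0.3,0,0,0,0],[0.3,0,0,0,0]]'|grep pos
python3 - <<'E'
from h import *
c=env.read_camera("wrist"); s=env.get_state(); print(s["tcp_pos"]); np.save("wS.npy",c,allow_pickle=True); print(proj(c,[[.428,-.148,.098]]))
u,v=proj(c,[[.428,-.148,.098]])[0].astype(int); np.save("uv.npy",[u,v])
z=cv2.resize(c["img"][v-50:v+50,u-50:u+50],None,fx=6,fy=6,interpolation=cv2.INTER_CUBIC);cv2.imwrite("pics/sz.png",z[:,:,::-1]);print(u,v)
E
python3 -m jog '[[0.3,0.0347,-0.006,0,-5.5],[0.3,0.035,-0.003,0,-5.5],[0.3,0.035,0,0,0],[0.3,0.035,0,0,0],[0.3,0,0,0,0]]'|grep pos
python3 -m jog '[[0.3,0,0,0,0],[0.3,0,0,0,0]]'|grep pos
python3 - <<'E'
from h import *
c=env.read_camera("wrist"); s=env.get_state(); p=phi(s);print(s["tcp_pos"],p); u,v=proj(c,[[.436,-.009,.147]])[0].astype(int);print(u,v)
cv2.imwrite("pics/wM.png",c["img"][:,:,::-1])
r=wcard(c,(u-25,v-60,u+25,v+55));print(r,tool(r[0]/1000-s["tcp_pos"][:2],p))
E
```

```text
tcp_pos: [0.4257, -0.1477, 0.2861]
[ 0.42585715 -0.14901237  0.28601001]
[[283.59636415 185.40148033]]
283 185
tcp_pos: [0.4341, -0.0064, 0.2859]
tcp_pos: [0.4347, -0.0108, 0.2858]
[ 0.43464609 -0.01110923  0.28579147] 86.8843210185046
282 197
(array([437.8, -10.4]), array([62.9,  6.3]), 86.9, [281, 159, 9, 79, 617]) [0.0009 0.0031]
```

View pics/sz.png

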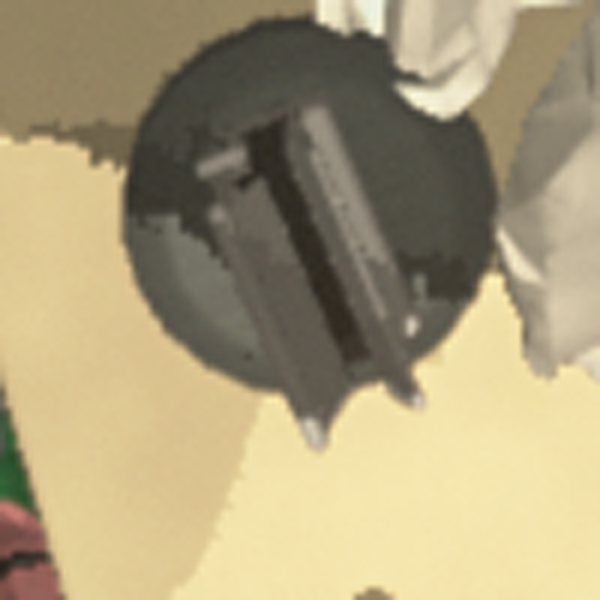

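M's card centre is (437.8,-10.4), 87°, 63 mm long, about 3 mm along tool +y. In the spare's crop, the lip edge runs (205,165)→(315,440) and the flare edge (325,110)→(418,400). The dark slot lies between (265,185)→(345,355) and (285,130)→(368,355).

```bash
python3 - <<'E'
from h import *
c=np.load("wS.npy",allow_pickle=True).item(); u,v=np.load("uv.npy")
f=lambda a,b:(u-50+a/6,v-50+b/6)
for n,a,b,z in(("lip",(205,165),(315,440),.100),("flare",(325,110),(418,400),.096),("pad",(265,185),(345,355),.082),("plate",(285,130),(368,355),.083)):
    q=plane(c,[f(*a),f(*b)],z); w=q[1]-q[0]; print(n,q.mean(0).round(4),np.degrees(np.arctan2(w[1],w[0]))%180, np.linalg.norm(w), "normal", q.mean(0)[:2]@[np.cos(.157),np.sin(.157)])
q=plane(c,[f(310,205)],.03); print("foot",q, q[0,:2]@[np.cos(.157),np.sin(.157)])
print(c["T"][:3,3])
E
python3 -m jog '[[0.6,0.001,0.0028,0.034,0],[0.6,0,0,0.034,0],[0.6,0,0,0.034,0],[0.6,0,0,0.034,0],[0.6,0,0,0.02,0]]' 20 |grep pos
python3 -m jog '[[0.6,0,0,0.01,0],[0.6,0,0,0,0],[0.68,0,0,0,0],[0.7,0,0,0,0],[0.72,0,0,0,0]]'|grep -E "force|gap|pos"
python3 -m jog '[[0.74,0,0,0,0],[0.74,0,0,0,0]]'|grep -E "force|gap|pos"
```

```text
lip [ 0.4218 -0.1464  0.1   ] 97.39402065183486 0.04552832207814984 normal 0.3936836691875915
flare [ 0.4397 -0.1442  0.096 ] 94.32232433028011 0.04707500022566613 normal 0.4117236624607762
pad [ 0.4287 -0.1467  0.082 ] 101.13041581273141 0.03029237393882964 normal 0.4005272110546963
plate [ 0.4331 -0.1431  0.083 ] 96.46711660764214 0.03835696616507915 normal 0.405402824175812
foot [[ 0.43020132 -0.14602893  0.03      ]] 0.40207771385232666
[ 0.44307112 -0.07570352  0.41860478]
tcp_pos: [0.4355, -0.0105, 0.1267]
tcp_pos: [0.4384, -0.0097, 0.1212]
wrist_force: [-0.8, 0.1, -0.1]
finger_gap: 0.0121
grip_force: 0.0
tcp_pos: [0.438, -0.0091, 0.1208]
wrist_force: [-1.3, 0.8, -0.3]
finger_gap: 0.0108
grip_force: 0.0
```

```bash
python3 -m jog '[[0.765,0,0,0,0],[0.765,0,0,0,0]]'|grep -E "force|gap"; python3 -m jog '[[0.785,0,0,0,0],[0.785,0,0,0,0]]'|grep -E "force|gap"; python3 -m jog '[[0.8,0,0,0,0],[0.8,0,0,0,0]]'|grep -E "force|gap|pos"
```

```text
wrist_force: [-0.4, -0.2, -0.2]
finger_gap: 0.0101
grip_force: 0.0
wrist_force: [0.7, -0.2, 0.5]
finger_gap: 0.0096
grip_force: 0.4
tcp_pos: [0.4378, -0.0088, 0.1202]
wrist_force: [2.2, -0.0, 0.6]
finger_gap: 0.0085
grip_force: 0.9
```

```bash
python3 -m jog '[[0.79,0,0.0006,0,0],[0.8,0,0,0,0],[0.85,0,0,0,0],[0.85,0,0,0,0]]' 25|grep -E "force|gap|pos"; python3 -m jog '[[1,0,0,0,0],[1,0,0,0,0],[1,0,0,0,0]]' 25|grep -E "force|gap|pos"
for r in 1 2; do python3 -m jog '[[1,0,0,-0.0003,0],[1,0,0,0,0],[1,0,0,0,0]]'|grep -E "wrist|pos"; done
```

```text
tcp_pos: [0.4381, -0.0088, 0.12]
wrist_force: [1.9, 1.2, -0.1]
finger_gap: 0.0083
grip_force: 26.0
tcp_pos: [0.438, -0.0088, 0.12]
wrist_force: [1.5, 0.6, -1.0]
finger_gap: 0.0074
grip_force: 25.9
tcp_pos: [0.4378, -0.0089, 0.1201]
wrist_force: [3.3, 0.3, -2.4]
tcp_pos: [0.4375, -0.0088, 0.1202]
wrist_force: [1.5, 0.7, -5.0]
```

```bash
for i in 1 2 3; do python3 -m jog '[[1,0,0,0,0]]'|grep -E "wrist|pos"; done
```

```text
tcp_pos: [0.4375, -0.0088, 0.1202]
wrist_force: [1.9, 0.2, -5.7]
tcp_pos: [0.4375, -0.0088, 0.1203]
wrist_force: [2.2, -0.2, -6.6]
tcp_pos: [0.4375, -0.0088, 0.1203]
wrist_force: [2.1, 0.4, -5.9]
```

M holds 5–6 N without sliding, so it's sound. That leaves L as the tired one, to be confirmed by pulling.

```bash
python3 -m jog '[[1,0,0,0.0004,0],[1,0,0,0.0003,0],[1,0,0,0,0],[1,0,0,0.0001,0],[1,0,0,0,0]]'|grep -E "wrist|pos"; python3 -m jog '[[0.75,0,0,0,0],[0.6,0,0,0,0],[0.4,0,0,0,0],[0.3,0,0,-0.01,0],[0.3,0,0,-0.034,0]]'|grep -E "pos|gap"
python3 -m jog '[[0.3,0,0,-0.034,0],[0.3,0,0,-0.034,0],[0.3,0,0,-0.034,0],[0.3,0.0,0,-0.02,5.2],[0.3,0,0,0,5.2]]'|grep -E "pos|ori"
python3 -m jog '[[0.3,0.036,-0.01,0,0],[0.3,0.036,-0.01,0,0],[0.3,0.036,-0.01,0,0],[0.3,0.036,-0.01,0,0],[0.3,0.036,-0.01,0,0]]'|grep -E "pos|ori"
python3 -m jog '[[0.3,0.036,-0.01,0,0],[0.3,0.036,-0.01,0,0],[0.3,0.028,-0.01,0,0],[0.3,0,0,0,0],[0.3,0,0,0,0]]'|grep -E "pos|ori"
python3 -m jog '[[0.3,0,0,0,0],[0.3,0,0,0,0]]' |grep pos
python3 - <<'E'
from h import *
c=env.read_camera("wrist"); s=env.get_state(); p=phi(s);print(s["tcp_pos"],p); u,v=proj(c,[[.427,.281,.147]])[0].astype(int);print(u,v)
cv2.imwrite("pics/wL.png",c["img"][:,:,::-1])
r=wcard(c,(u-25,v-60,u+25,v+55));print(r,tool(r[0]/1000-s["tcp_pos"][:2],p))
E
```

```text
tcp_pos: [0.438, -0.0089, 0.1201]
wrist_force: [2.0, 1.8, -1.5]
tcp_pos: [0.4343, -0.0083, 0.1603]
finger_gap: 0.0299
tcp_pos: [0.4399, -0.0094, 0.2908]
orientation: [0.003, 0.786, 0.618, 0.002]
tcp_pos: [0.4305, 0.1792, 0.286]
orientation: [0.0, 0.785, 0.62, 0.0]
tcp_pos: [0.4243, 0.2833, 0.2854]
orientation: [0.0, 0.784, 0.621, -0.001]
tcp_pos: [0.4249, 0.2811, 0.2857]
[0.42510793 0.28095752 0.28583778] 76.50487212994126
283 199
(array([429.4, 285.1]), array([73.5,  6.8]), 76.5, [281, 146, 10, 93, 794]) [0.005  0.0032]
```

```bash
python3 -m jog '[[0.6,0.0002,0.0035,0.034,0],[0.6,0,0,0.034,0],[0.6,0,0,0.034,0],[0.6,0,0,0.034,0],[0.6,0,0,0.02,0]]' 20 |grep pos
python3 -m jog '[[0.6,0,0,0.01,0],[0.6,0,0,0,0],[0.68,0,0,0,0],[0.7,0,0,0,0],[0.72,0,0,0,0]]'|grep -E "force|gap|pos"
python3 -m jog '[[0.75,0,0,0,0],[0.75,0,0,0,0]]'|grep -E "force|gap"; python3 -m jog '[[0.775,0,0,0,0],[0.775,0,0,0,0]]'|grep -E "force|gap";python3 -m jog '[[0.79,0,0,0,0],[0.79,0,0,0,0]]'|grep -E "force|gap|pos"
```

```text
tcp_pos: [0.427, 0.2793, 0.1266]
tcp_pos: [0.4299, 0.2818, 0.1217]
wrist_force: [0.5, -0.1, 1.5]
finger_gap: 0.0119
grip_force: 0.0
wrist_force: [-0.3, -0.4, 0.3]
finger_gap: 0.0104
grip_force: 0.0
wrist_force: [-0.5, -0.2, 0.2]
finger_gap: 0.0096
grip_force: 0.0
tcp_pos: [0.4284, 0.2814, 0.1198]
wrist_force: [-0.1, 0.2, 0.4]
finger_gap: 0.0087
grip_force: 0.0
```

```bash
python3 -m jog '[[0.81,0,0,0,0],[0.81,0,0,0,0],[0.85,0,0,0,0],[0.85,0,0,0,0]]' 25|grep -E "force|gap|pos"; python3 -m jog '[[1,0,0,0,0],[1,0,0,0,0],[1,0,0,0,0]]' 25|grep -E "force|gap|pos"
for r in 1 2 3 4; do python3 -m jog '[[1,0,0,-0.0003,0],[1,0,0,0,0],[1,0,0,0,0]]'|grep -E "wrist|pos"; done
```

```text
tcp_pos: [0.4285, 0.2814, 0.1198]
wrist_force: [1.2, -0.4, 0.6]
finger_gap: 0.0077
grip_force: 24.9
tcp_pos: [0.4285, 0.2814, 0.1198]
wrist_force: [0.7, 0.5, -0.9]
finger_gap: 0.0077
grip_force: 24.9
tcp_pos: [0.4284, 0.2814, 0.12]
wrist_force: [0.9, -0.9, -1.5]
tcp_pos: [0.4284, 0.2814, 0.1203]
wrist_force: [1.2, 0.2, -1.3]
tcp_pos: [0.4284, 0.2814, 0.1207]
wrist_force: [2.0, 0.6, -1.5]
tcp_pos: [0.4284, 0.2814, 0.121]
wrist_force: [1.8, -1.0, -0.4]
```

L slides at about 1.5 N, so it's the tired stand. I'll draw its card out straight up and carry it to the spare.

```bash
python3 -m jog '[[1,0,0,-0.002,0],[1,0,0,-0.004,0],[1,0,0,-0.008,0],[1,0,0,-0.01,0],[1,0,0,-0.012,0]]' 50|grep -E "pos|wrist"; python3 -m jog '[[1,0,0,-0.012,0],[1,0,0,-0.012,0],[1,0,0,-0.02,0],[1,0,0,-0.03,0],[1,0,0,-0.03,0]]'|grep -E "pos|wrist|gap"; python3 -m jog '[[1,0,0,-0.03,0],[1,0,0,0,-7.16],[1,0,0,0,-7.16],[1,0,0,0,-7.16],[1,0,0,0,0]]'|grep -E "pos|ori"
python3 - <<'E'
from h import *
s=env.get_state();p=phi(s);print(p,tool(np.array([.429,-.146])-s["tcp_pos"][:2],p))
E
```

```text
tcp_pos: [0.4279, 0.2814, 0.1578]
wrist_force: [-0.2, 1.0, -0.2]
tcp_pos: [0.4272, 0.2812, 0.2626]
wrist_force: [1.4, 1.0, -0.4]
finger_gap: 0.0074
tcp_pos: [0.428, 0.2816, 0.2923]
orientation: [-0.0, 0.654, 0.756, 0.001]
98.27100848574183 [-0.4233 -0.0605]
```

```bash
python3 -m jog '[[1,-0.0353,-0.005,0,0],[1,-0.0353,-0.005,0,0],[1,-0.0353,-0.005,0,0],[1,-0.0353,-0.005,0,0],[1,-0.0353,-0.005,0,0]]'|grep -E "pos";python3 -m jog '[[1,-0.0353,-0.005,0,0],[1,-0.0353,-0.005,0,0],[1,-0.0353,-0.005,0,0],[1,-0.0353,-0.005,0,0],[1,-0.0353,-0.005,0,0]]'|grep -E "pos";python3 -m jog '[[1,-0.0353,-0.0053,0,0],[1,-0.0353,-0.0053,0,0],[1,0,0,0,0],[1,0,0,0,0],[1,0,0,0,0]]'|grep -E "pos|wrist"
python3 - <<'E'
from h import *
c=env.read_camera("wrist"); s=env.get_state(); p=phi(s);print(s["tcp_pos"],p,s["wrist_force"],s["clock"]);
np.save("wS2.npy",c,allow_pickle=True); print(proj(c,[[.430,-.146,.098],[.43,-.146,s["tcp_pos"][2]-.0678]]))
z=cv2.resize(c["img"][100:250,200:360],None,fx=4,fy=4,interpolation=cv2.INTER_CUBIC);cv2.imwrite("pics/s2.png",z[:,:,::-1])
E
```

```text
tcp_pos: [0.4277, 0.102, 0.2916]
tcp_pos: [0.4278, -0.0765, 0.2918]
tcp_pos: [0.4275, -0.1461, 0.2912]
wrist_force: [-0.9, 0.3, 0.3]
[ 0.42765951 -0.14558371  0.29125112] 98.02468626381118 [ 0.35260645 -0.43293117 -0.60097254] 17.6333
[[283.659005   185.0286258 ]
 [285.32219506 232.24405294]]
```

View pics/s2.png

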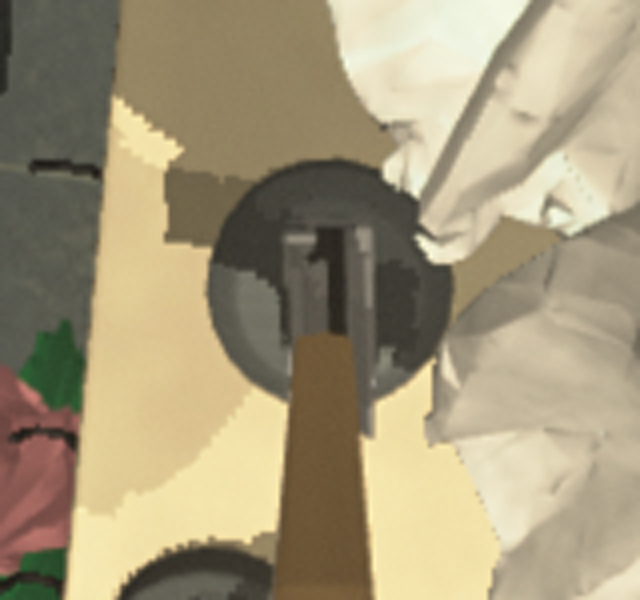

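The view shows the card's bottom end at crop x 293–348, y 335. The spare's clip is nearly parallel to it, with the lip at x≈285, the plate at x≈345–350 and the flare edge at x≈371.

```bash
python3 - <<'E'
from h import *
c=np.load("wS2.npy",allow_pickle=True).item()
f=lambda a,b:(200+a/4,100+b/4)
P={"card":([(293,335),(348,335)],.2234),"lip":([(283,238),(292,345)],.1),"flare":([(373,230),(371,432)],.096),"plate":([(345,226),(351,332)],.083),"pad":([(318,262),(329,332)],.082),"foot":([(330,282)],.02)}
a=np.radians(8); n=np.array([np.cos(a),np.sin(a)]); t=np.array([.42766,-.14558])
for k,(px,z) in P.items():
    q=plane(c,[f(*p) for p in px],z)[:,:2]; print(k,((q-t)@n*1000).round(1),((q-t)@[-n[1],n[0]]*1000).round(1))
E
```

```text
card [-4.7  3.2] [28.6 28.6]
lip [-9.4 -7.6] [23.2 -1.4]
flare [11.  10.9] [ 24.4 -23.5]
plate [4.8 6.3] [23.4 -2.2]
pad [-1.6  1. ] [14.7 -2.4]
foot [1.6] [-1.7]
```

The card is centred to within about 1 mm. I'll shift it slightly, lower it to just above the mouth, then push in slow steps.

```bash
python3 -m jog '[[1,0.0015,0.0003,0.03,0],[1,0,0,0.03,0],[1,0,0,0.03,0],[1,0,0,0.02,0],[1,0,0,0.008,0]]' 70|grep -E "pos";python3 -m jog '[[1,0,0,0.004,0],[1,0,0,0.004,0],[1,0,0,0.004,0],[1,0,0,0.002,0],[1,0,0,0,0]]'|grep -E "pos|wrist"; python3 -m jog '[[1,0,0,0.002,0],[1,0,0,0.002,0],[1,0,0,0,0]]'|grep -E "pos|wrist";python3 -m jog '[[1,0,0,0.001,0],[1,0,0,0.001,0],[1,0,0,0,0]]'|grep -E "pos|wrist"
```

```text
tcp_pos: [0.4263, -0.1423, 0.1703]
tcp_pos: [0.4287, -0.1451, 0.1596]
wrist_force: [1.0, 0.2, -1.9]
tcp_pos: [0.4293, -0.1455, 0.1556]
wrist_force: [3.7, -0.1, 0.5]
tcp_pos: [0.429, -0.1454, 0.1535]
wrist_force: [4.1, -0.1, 3.7]
```

```bash
for i in 1 2 3; do python3 -m jog '[[1,0,0,0.001,0],[1,0,0,0.001,0],[1,0,0,0,0]]'|grep -E "pos|wrist";done
```

```text
tcp_pos: [0.4285, -0.1451, 0.1512]
wrist_force: [4.3, 0.3, 3.6]
tcp_pos: [0.4284, -0.145, 0.1491]
wrist_force: [4.3, 0.9, 3.8]
tcp_pos: [0.4284, -0.1451, 0.1472]
wrist_force: [3.7, 1.1, 5.3]
```

```bash
for i in 1 2 3; do python3 -m jog '[[1,0,0,0.001,0],[1,0,0,0.001,0],[1,0,0,0,0]]'|grep -E "pos|wrist|gap";done
```

```text
tcp_pos: [0.428, -0.1451, 0.1449]
wrist_force: [3.9, -1.0, 4.3]
finger_gap: 0.0074
tcp_pos: [0.428, -0.1449, 0.1428]
wrist_force: [5.1, 1.0, 4.4]
finger_gap: 0.0072
tcp_pos: [0.428, -0.1449, 0.1408]
wrist_force: [4.1, 0.1, 3.7]
finger_gap: 0.0071
```

```bash
for i in 1 2 3; do python3 -m jog '[[1,0,0,0.001,0],[1,0,0,0.001,0],[1,0,0,0,0]]'|grep -E "pos|wrist";done; python3 - <<'E'
from h import *
c=env.read_camera("side"); u,v=proj(c,[[.43,-.146,.1]])[0].astype(int); z=cv2.resize(c["img"][v-45:v+45,u-60:u+60],None,fx=6,fy=6,interpolation=cv2.INTER_CUBIC);cv2.imwrite("pics/ins.png",z[:,:,::-1])
E
```

```text
tcp_pos: [0.428, -0.1449, 0.1388]
wrist_force: [3.8, 0.7, 4.1]
tcp_pos: [0.428, -0.1449, 0.1369]
wrist_force: [5.8, 1.0, 4.4]
tcp_pos: [0.4281, -0.145, 0.1349]
wrist_force: [4.8, 1.2, 4.3]
```

View pics/ins.png

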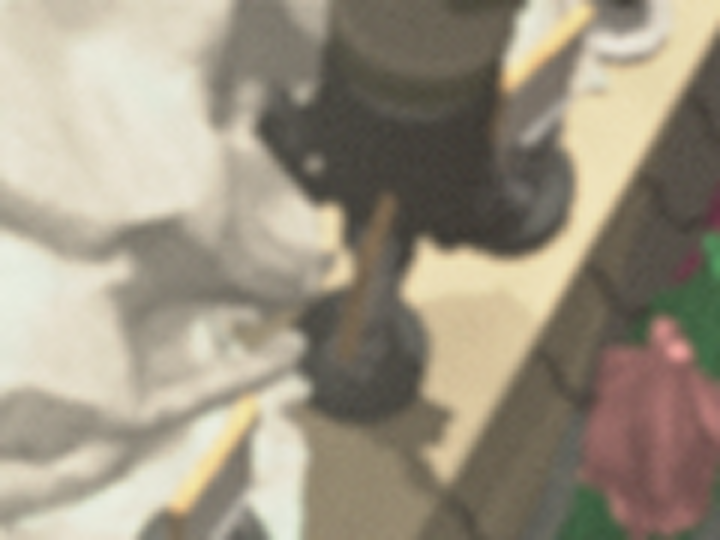

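The card's end goes down into the spare's clip, bottom near (350,355), with the jaw on its robot side. I'll keep going to the ledge.

```bash
for i in 1 2 3 4 5; do python3 -m jog '[[1,0,0,0.001,0],[1,0,0,0.001,0],[1,0,0,0,0]]'|grep -E "pos|wrist";done
```

```text
tcp_pos: [0.4281, -0.145, 0.1329]
wrist_force: [5.3, 1.0, 4.9]
tcp_pos: [0.4281, -0.145, 0.1309]
wrist_force: [5.3, 0.4, 4.8]
tcp_pos: [0.4281, -0.145, 0.1289]
wrist_force: [5.2, 0.7, 4.1]
tcp_pos: [0.4281, -0.145, 0.1269]
wrist_force: [5.5, 1.2, 2.9]
tcp_pos: [0.4281, -0.145, 0.1249]
wrist_force: [4.3, 1.2, 5.5]
```

```bash
for i in 1 2 3; do python3 -m jog '[[1,0,0,0.0006,0],[1,0,0,0,0]]'|grep -E "pos|wrist";done
```

```text
tcp_pos: [0.4282, -0.145, 0.1244]
wrist_force: [4.3, 0.3, 4.7]
tcp_pos: [0.4282, -0.145, 0.1238]
wrist_force: [4.9, 0.9, 5.2]
tcp_pos: [0.4282, -0.145, 0.1232]
wrist_force: [4.8, -0.6, 4.7]
```

```bash
for i in 1 2 3 4 5 6; do python3 -m jog '[[1,0,0,0.0005,0],[1,0,0,0,0]]'|grep -E "pos|wrist";done
```

```text
tcp_pos: [0.4282, -0.145, 0.1227]
wrist_force: [5.1, -0.1, 5.1]
tcp_pos: [0.4282, -0.145, 0.1222]
wrist_force: [3.8, -0.0, 4.7]
tcp_pos: [0.4282, -0.145, 0.1217]
wrist_force: [5.4, 0.5, 4.8]
tcp_pos: [0.4282, -0.145, 0.1212]
wrist_force: [4.8, 0.3, 5.2]
tcp_pos: [0.4282, -0.145, 0.1207]
wrist_force: [5.9, -0.0, 4.8]
tcp_pos: [0.4282, -0.145, 0.1202]
wrist_force: [6.5, -0.3, 4.7]
```

```bash
for i in 1 2 3 4; do python3 -m jog '[[1,0,0,0.0003,0],[1,0,0,0,0]]'|grep -E "pos|wrist";done
```

```text
tcp_pos: [0.4282, -0.145, 0.12]
wrist_force: [5.2, 1.1, 4.6]
tcp_pos: [0.4283, -0.145, 0.1199]
wrist_force: [5.5, -0.4, 6.4]
tcp_pos: [0.4284, -0.145, 0.1198]
wrist_force: [5.0, 1.0, 8.7]
tcp_pos: [0.4285, -0.145, 0.1198]
wrist_force: [3.9, 1.7, 10.6]
```

The ledge is reached: TCP at 0.1198, exactly the height it had at home in L, and the force is rising. I'll unload and release.

```bash
python3 -m jog '[[1,0,0,0.0003,0],[1,0,0,0,0]]'|grep -E "pos|wrist"; python3 -m jog '[[1,0,0.0004,-0.0004,0],[1,0,0.0004,-0.0004,0],[1,0,0,-0.0002,0],[1,0,0,0,0]]' 20|grep -E "pos|wrist"; python3 -m jog '[[0.8,0,0,0,0],[0.75,0,0,0,0],[0.7,0,0,0,0],[0.6,0,0,0,0],[0.4,0,0,0,0]]'|grep -E "pos|wrist|gap"; python3 -m jog '[[0.3,0,0,-0.005,0],[0.3,0,0,-0.03,0],[0.3,0,0,-0.04,0],[0.3,0,0,-0.04,0],[0.3,0,0,-0.04,0]]'|grep -E "pos|wrist|gap|clock"
python3 -m jog '[[0.3,0,0,-0.01,0],[0.3,0,0,0,0],[0.3,0,0,0,0]]'|grep -E "pos|wrist"
python3 - <<'E'
from h import *
c=env.read_camera("wrist"); s=env.get_state(); p=phi(s);print(s["tcp_pos"],p); u,v=proj(c,[[.43,-.146,.147]])[0].astype(int)
np.save("wS3.npy",c,allow_pickle=True)
r=wcard(c,(u-30,v-65,u+30,v+60));print(r,u,v)
for n,w in(("top",None),("side",None)):
    c=env.read_camera(n);
    for P in([.43,-.146],[.438,-.009],[.41,-.269]):
        u,v=proj(c,[[*P,.147]])[0].astype(int); print(n,card(c,(u-18,v-16,u+18,v+16),smin=90,vmin=150))
print(tool(np.array([.4285,.2814])-s["tcp_pos"][:2],p))
E
```

```text
tcp_pos: [0.4286, -0.145, 0.1197]
wrist_force: [3.6, 2.0, 12.4]
tcp_pos: [0.4287, -0.1449, 0.1198]
wrist_force: [4.6, 0.4, 6.2]
tcp_pos: [0.4273, -0.1443, 0.1188]
wrist_force: [0.3, -0.1, 1.0]
finger_gap: 0.0256
clock: 26.02
tcp_pos: [0.4278, -0.1444, 0.2764]
wrist_force: [0.7, -0.6, -0.2]
finger_gap: 0.0298
tcp_pos: [0.4289, -0.1449, 0.2849]
wrist_force: [0.9, -0.2, -0.6]
[ 0.42827972 -0.14461151  0.2837316 ] 98.07643530392865
(array([ 427.9, -140.6]), array([ 6.9, 73.4]), 97.8, [276, 147, 10, 93, 763]) 282 201
top None
top (array([437.4,  -5.6]), array([46.3,  8. ]), np.float32(87.0), [262, 247, 15, 7, 38])
top (array([ 407.2, -276.6]), array([37.2,  9.3]), np.float32(76.6), [349, 228, 13, 4, 35])
side (array([ 430.8, -166.6]), array([9.1, 4. ]), np.float32(78.4), [335, 197, 3, 4, 7])
side (array([436.3,  17.6]), array([3.5, 7.3]), np.float32(95.6), [299, 250, 3, 3, 5])
side (array([ 413.9, -244. ]), array([3.3, 0. ]), np.float32(117.1), [354, 180, 1, 2, 2])
[0.4218 0.0601]
```

The spare's card sits square and centred, with the same apparent 73.4 mm length at z=0.147 as L's card had. Next I'll measure the tray and go for the tired stand's neck.

```bash
python3 -m jog '[[-0.2,0.0383,0.0055,0,0],[-0.2,0.0383,0.0055,0,0],[-0.2,0.0383,0.0055,0,0],[-0.2,0.0383,0.0055,0,0],[-0.2,0.0383,0.0055,0,0]]'|grep -E "pos";python3 -m jog '[[-0.2,0.0383,0.0055,0,0],[-0.2,0.0383,0.0055,0,0],[-0.2,0.0383,0.0055,0,0],[-0.2,0.0383,0.0055,0,0],[-0.2,0.0383,0.0055,0,0]]'|grep -E "pos";python3 -m jog '[[-0.2,0.0383,0.0055,0,0],[-0.2,0,0,0,7.16],[-0.2,0,0,0,7.16],[-0.2,0,0,0,7.16],[-0.2,0,0,0,0]]'|grep -E "pos|ori"
python3 - <<'E'
from h import *
s=env.get_state();print(s["tcp_pos"],phi(s),s["finger_gap"])
c=env.read_camera("wrist"); np.save("wL2.npy",c,allow_pickle=True); u,v=proj(c,[[.4285,.2814,.098]])[0].astype(int); print(u,v)
z=cv2.resize(c["img"][v-55:v+60,u-75:u+75],None,fx=5,fy=5,interpolation=cv2.INTER_CUBIC);cv2.imwrite("pics/L2.png",z[:,:,::-1])
c=env.read_camera("top"); m=cv2.inRange(c["img"],(0,0,0),(60,60,60)); w=np.zeros_like(m); w[155:280,120:215]=m[155:280,120:215]
k,l,st,_=cv2.connectedComponentsWithStats(cv2.morphologyEx(w,cv2.MORPH_OPEN,np.ones((3,3)))); i=1+np.argmax(st[1:,4]); ys,xs=np.where(l==i); P=plane(c,np.c_[xs,ys],.015)[:,:2]*1000
r=cv2.minAreaRect(P.astype(np.float32)); print(r, cv2.boxPoints(r).round(0).tolist(), st[i])
E
```

```text
tcp_pos: [0.4279, 0.0502, 0.283]
tcp_pos: [0.4282, 0.2437, 0.283]
tcp_pos: [0.4285, 0.2809, 0.2826]
orientation: [-0.0, 0.785, 0.619, -0.002]
[0.42850588 0.28090773 0.28264426] 76.48081804547144 0.05098400406139956
281 185
((716.7508544921875, 319.28759765625), (395.83026123046875, 222.7990264892578), 1.37008798122406) [[516.0, 426.0], [522.0, 203.0], [917.0, 213.0], [912.0, 435.0]] [ 120  162   80  104 4991]
```

View pics/L2.png

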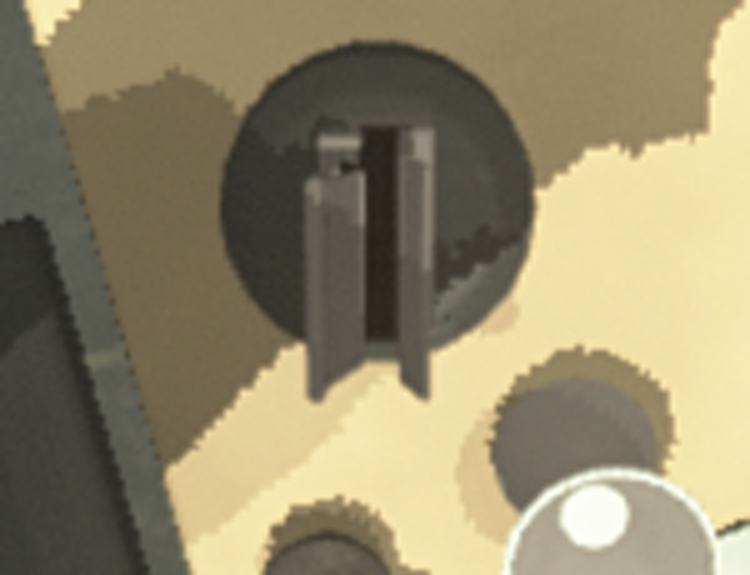

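The tired stand is still in place, its clip aligned with the tool (lip at x≈310, flare at x≈430 in the crop). The jigger is clear at the lower right. I'll cast the tray corners seen earlier, at (130,180), (172,167), (200,258) and (157,268) in top, plus those in side, onto the rim height.

```bash
python3 - <<'E'
from h import *
for n,px in(("top",[(130,180),(172,167),(201,256),(157,268)]),("side",[(109,300),(147,253),(237,308),(205,353)])):
    c=env.read_camera(n); q=plane(c,px,.031)[:,:2]; print(n,q.round(3).tolist(),q.mean(0).round(3), np.linalg.norm(np.diff(q[[0,1,2,3,0]],axis=0),axis=1).round(3))
    # brightness profile across tray at x=.55 and along y=.28
    g=cv2.cvtColor(c["img"],cv2.COLOR_RGB2GRAY)
    for lab,pts in(("y @x.58",[[.58,y,.031] for y in np.arange(.16,.44,.01)]),("x @y.28",[[x,.28,.031] for x in np.arange(.44,.62,.01)])):
        uv=proj(c,pts).round().astype(int); print(lab,[int(g[min(v,419),u]) for u,v in uv])
c=np.load("wL2.npy",allow_pickle=True).item(); print(plane(c,[(281-75+a/5,185-55+b/5) for a,b in((305,180),(315,400))],.099).round(4).tolist(),plane(c,[(281-75+a/5,185-55+b/5) for a,b in((435,130),(430,400))],.096).round(4).tolist())
E
```

```text
top [[0.835, 0.353], [0.83, 0.206], [0.509, 0.207], [0.52, 0.354]] [0.673 0.28 ] [0.147 0.322 0.147 0.315]
y @x.58 [207, 208, 200, 199, 84, 44, 47, 43, 41, 45, 43, 41, 40, 41, 40, 38, 41, 40, 40, 38, 43, 111, 178, 202, 201, 159, 196, 201, 205]
x @y.28 [64, 59, 69, 105, 110, 111, 135, 200, 110, 44, 44, 43, 40, 40, 40, 40, 40, 43]
side [[0.829, 0.364], [0.828, 0.203], [0.519, 0.204], [0.524, 0.344]] [0.675 0.279] [0.161 0.308 0.141 0.305]
y @x.58 [72, 76, 95, 93, 93, 96, 94, 94, 76, 64, 65, 60, 62, 65, 63, 60, 61, 61, 61, 59, 64, 89, 85, 75, 79, 81, 81, 86, 86]
x @y.28 [90, 103, 101, 183, 155, 164, 211, 216, 92, 67, 65, 63, 65, 59, 62, 66, 62, 58]
[[0.4203, 0.3018, 0.099], [0.4121, 0.2619, 0.099]] [[0.4446, 0.3046, 0.096], [0.4325, 0.2561, 0.096]]
```

```bash
python3 -m jog '[[-0.2,0,0,0.038,0],[-0.2,0,0,0.038,0],[-0.2,0,0,0.038,0],[-0.2,0,0,0.038,0],[-0.2,0,0,0.03,0]]' 20|grep -E "pos|wrist";python3 -m jog '[[-0.2,0,0,0.02,0],[-0.2,0,0,0.015,0],[-0.2,0,0,0.01,0],[-0.2,0,0,0,0],[-0.2,0,0,0,0]]'|grep -E "pos|wrist"; python3 -m jog '[[-0.2,0,0,0.006,0],[-0.2,0,0,0.005,0],[-0.2,0,0,0,0],[-0.2,0,0,0,0]]'|grep -E "pos|wrist"
```

```text
tcp_pos: [0.4283, 0.2798, 0.1]
wrist_force: [0.6, 0.1, -0.0]
tcp_pos: [0.4295, 0.2805, 0.0577]
wrist_force: [-0.3, 0.5, 0.3]
tcp_pos: [0.4296, 0.2808, 0.0469]
wrist_force: [-0.3, 0.4, -0.2]
```

```bash
python3 -m jog '[[0.1,0,-0.0005,0.002,0],[0.25,0,0,0,0],[0.33,0,0,0,0],[0.33,0,0,0,0]]'|grep -E "pos|force|gap"; python3 -m jog '[[0.38,0,0,0,0],[0.38,0,0,0,0]]'|grep -E "force|gap"; python3 -m jog '[[0.41,0,0,0,0],[0.41,0,0,0,0]]'|grep -E "pos|force|gap"; python3 -m jog '[[0.44,0,0,0,0],[0.44,0,0,0,0]]'|grep -E "pos|force|gap"
```

```text
tcp_pos: [0.429, 0.2809, 0.0448]
wrist_force: [-0.2, -0.1, 0.4]
finger_gap: 0.029
grip_force: 0.0
wrist_force: [-1.3, -0.3, 0.3]
finger_gap: 0.0266
grip_force: 0.0
tcp_pos: [0.4285, 0.281, 0.0446]
wrist_force: [-2.8, 1.6, 0.4]
finger_gap: 0.0254
grip_force: 0.0
tcp_pos: [0.4287, 0.2809, 0.0446]
wrist_force: [-2.6, 0.7, 0.7]
finger_gap: 0.024
grip_force: 2.3
```

```bash
python3 -m jog '[[0.8,0,0,0,0],[1,0,0,0,0],[1,0,0,0,0],[1,0,0,0,0]]' 60|grep -E "pos|force|gap"; python3 -m jog '[[1,0,0,-0.003,0],[1,0,0,-0.003,0],[1,0,0,-0.006,0],[1,0,0,0,0]]'|grep -E "pos|force|gap"
```

```text
tcp_pos: [0.4287, 0.2809, 0.0449]
wrist_force: [-4.2, 0.7, 4.7]
finger_gap: 0.0226
grip_force: 57.0
tcp_pos: [0.4292, 0.2807, 0.0569]
wrist_force: [0.5, 0.5, -10.0]
finger_gap: 0.0222
grip_force: 57.9
```

```bash
python3 -m jog '[[1,0,0,-0.012,0],[1,0,0,-0.02,0],[1,0,0,-0.02,0],[1,0,0,-0.016,0],[1,0,0,-0.008,0]]'|grep -E "pos|wrist"; python3 -m jog '[[1,0.0025,0.01,0,0],[1,0.0054,0.0213,0,0],[1,0.0054,0.0213,0,0],[1,0.0054,0.0213,0,0],[1,0.0054,0.0213,0,0]]'|grep -E "pos|wrist"; python3 -m jog '[[1,0.0054,0.0213,0,0],[1,0.0054,0.0213,0,0],[1,0.0054,0.0213,0,0],[1,0.0027,0.0107,0,0],[1,0,0,0,0]]'|grep -E "pos|wrist"; python3 -m jog '[[1,0,0,0,0],[1,0,0,0,0]]'|grep -E "clock|pos|wrist|gap"
python3 - <<'E'
from h import *
for n in("top","side"):
    c=env.read_camera(n); g=cv2.cvtColor(c["img"],cv2.COLOR_RGB2GRAY); t=np.arange(.17,.4,.01)
    print(n,[int(g[v,u]) for u,v in proj(c,[[.7,y,.031] for y in t]).round().astype(int)])
E
```

```text
tcp_pos: [0.4301, 0.2812, 0.1345]
wrist_force: [0.6, 0.0, -9.8]
tcp_pos: [0.5281, 0.2819, 0.1309]
wrist_force: [0.9, 0.3, -9.2]
tcp_pos: [0.6074, 0.2826, 0.1301]
wrist_force: [1.2, 1.5, -10.4]
clock: 31.95
tcp_pos: [0.6031, 0.2829, 0.1307]
wrist_force: [-1.6, 0.5, -9.3]
finger_gap: 0.0223
top [181, 181, 187, 135, 42, 39, 41, 43, 47, 45, 45, 35, 47, 66, 107, 134, 151, 160, 166, 170, 171, 171, 170]
side [97, 191, 156, 74, 70, 65, 64, 84, 80, 86, 88, 56, 47, 63, 62, 61, 62, 60, 60, 54, 84, 67, 67]
```

```bash
python3 -m jog '[[1,0,0,0.01,0],[1,0,0,0.02,0],[1,0,0,0.02,0],[1,0,0,0.014,0],[1,0,0,0.007,0]]'|grep -E "pos"; python3 -m jog '[[1,0,0,0.003,0],[1,0,0,0,0],[1,0,0,0,0]]'|grep -E "pos|wrist"; for i in 1 2 3; do python3 -m jog '[[1,0,0,0.001,0],[1,0,0,0.001,0],[1,0,0,0,0]]'|grep -E "pos|wrist"; done
```

```text
tcp_pos: [0.6018, 0.2829, 0.0586]
tcp_pos: [0.6047, 0.2836, 0.0595]
wrist_force: [-0.4, -0.2, -9.8]
tcp_pos: [0.6047, 0.2835, 0.0574]
wrist_force: [-0.8, -0.0, -9.7]
tcp_pos: [0.6041, 0.2833, 0.0545]
wrist_force: [1.1, -0.3, -10.4]
tcp_pos: [0.604, 0.2833, 0.0523]
wrist_force: [-0.1, 0.4, -9.4]
```

```bash
for i in 1 2 3; do python3 -m jog '[[1,0,0,0.0005,0],[1,0,0,0.0005,0],[1,0,0,0,0]]'|grep -E "pos|wrist"; done;  python3 -m jog '[[1,0,0,0.0005,0],[1,0,0,0,0]]'|grep -E "pos|wrist"
```

```text
tcp_pos: [0.6042, 0.2833, 0.0515]
wrist_force: [0.1, -0.3, -10.0]
tcp_pos: [0.6041, 0.2833, 0.0506]
wrist_force: [0.2, -1.1, -9.4]
tcp_pos: [0.6041, 0.2834, 0.0495]
wrist_force: [0.2, -0.4, -9.5]
tcp_pos: [0.6041, 0.2833, 0.0491]
wrist_force: [-0.0, -0.0, -9.4]
```

```bash
for i in 1 2 3 4; do python3 -m jog '[[1,0,0,0.0004,0],[1,0,0,0,0],[1,0,0,0,0]]'|grep -E "pos|wrist"; done
```

```text
tcp_pos: [0.6041, 0.2833, 0.0487]
wrist_force: [-0.1, -0.3, -9.2]
tcp_pos: [0.6042, 0.2833, 0.0483]
wrist_force: [-0.7, -0.4, -9.7]
tcp_pos: [0.6041, 0.2833, 0.0479]
wrist_force: [-0.7, 0.3, -10.1]
tcp_pos: [0.6042, 0.2834, 0.0477]
wrist_force: [0.4, -0.9, -7.9]
```

Contact at 0.0477, as expected. I'll load the floor a little more, then open slowly and retreat.

```bash
for i in 1 2 3; do python3 -m jog '[[1,0,0,0.0004,0],[1,0,0,0,0]]'|grep -E "pos|wrist"; done; python3 -m jog '[[0.47,0,0,0,0],[0.44,0,0,0,0],[0.42,0,0,0,0],[0.35,0,0,0,0],[0.2,0,0,0,0]]' 20|grep -E "pos|force|gap"; python3 -m jog '[[0,0,0,0,0],[-0.2,0,0,0,0],[-0.2,0,0,-0.005,0],[-0.2,0,0,-0.02,0],[-0.2,0,0,-0.035,0]]'|grep -E "pos|force|gap"; python3 -m jog '[[-0.2,0,0,-0.04,0],[-0.2,0,0,-0.04,0],[-0.2,0,0,-0.04,0],[-0.2,0,0,-0.03,0],[-0.2,0,0,-0.02,0]]'|grep -E "clock|pos|force"
python3 -m jog '[[-0.2,0,-0.03,0,0],[-0.2,0,-0.04,0,0],[-0.2,0,-0.04,0,0],[-0.2,0,-0.03,0,0],[-0.2,0,0,0,0]]'|grep -E "clock|pos|force"
python3 - <<'E'
from h import *
c=env.read_camera("wrist"); w=cv2.resize(c["img"],(400,300))
t=env.read_camera("top"); a=cv2.resize(t["img"][150:310,120:405],(800,449)) 
a=a[:300]
s=env.read_camera("side"); b=cv2.resize(s["img"][120:380,80:420],(400,300))
o=np.vstack([a,np.hstack([w,b])]); cv2.imwrite("pics/end.png",o[:,:,::-1])
for P in([.41,-.269],[.438,-.009],[.43,-.146]):
  for n,cc in(("top",t),("side",s)):
    u,v=proj(cc,[[*P,.147]])[0].astype(int); print(n,card(cc,(u-18,v-16,u+18,v+16),smin=85,vmin=140))
E
```

```text
tcp_pos: [0.6042, 0.2834, 0.0477]
wrist_force: [-0.8, 0.3, -5.3]
tcp_pos: [0.6042, 0.2834, 0.0476]
wrist_force: [-3.3, -0.2, -0.3]
tcp_pos: [0.6042, 0.2834, 0.0476]
wrist_force: [-6.0, -0.7, 3.4]
tcp_pos: [0.6055, 0.2837, 0.047]
wrist_force: [0.0, -0.6, 0.2]
finger_gap: 0.034
grip_force: 0.0
tcp_pos: [0.6016, 0.2823, 0.1029]
wrist_force: [0.3, -0.6, -0.6]
finger_gap: 0.0511
grip_force: 0.0
clock: 37.13
tcp_pos: [0.6052, 0.2836, 0.2817]
wrist_force: [-0.3, -0.2, 0.5]
grip_force: 0.0
clock: 37.55
tcp_pos: [0.4627, 0.3167, 0.2777]
wrist_force: [0.3, -0.1, -0.3]
grip_force: 0.0
top (array([ 409.8, -269.2]), array([59.1, 11.7]), np.float32(76.6), [343, 227, 20, 5, 66])
side (array([ 406.7, -270. ]), array([60.4,  7.4]), np.float32(75.6), [353, 168, 15, 14, 44])
top (array([436.9,  -8.9]), array([57. ,  9.8]), np.float32(88.8), [261, 247, 19, 7, 56])
side None
top (array([ 428.8, -146.2]), array([12.5, 63.8]), np.float32(96.9), [304, 231, 19, 12, 69])
side (array([ 427.6, -151.7]), array([ 7.3, 45.9]), np.float32(95.2), [330, 196, 8, 15, 38])
```

View pics/end.png

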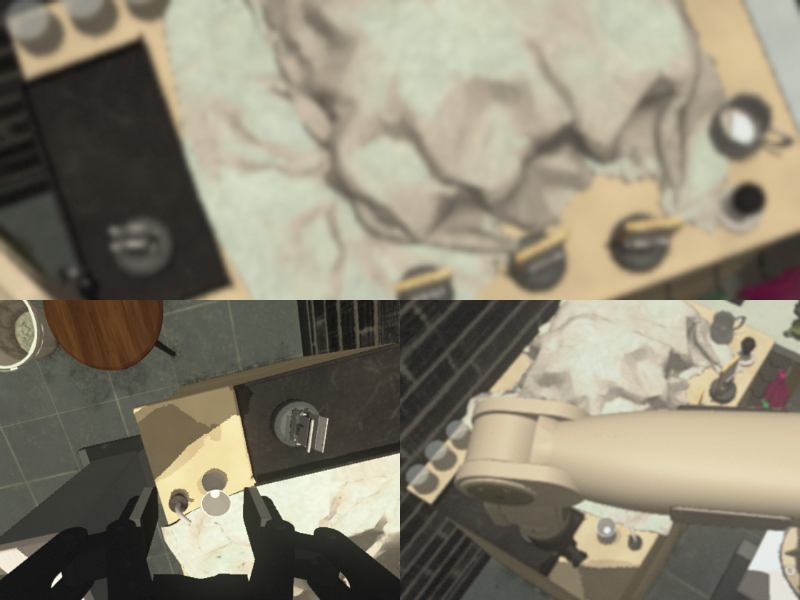

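The tired stand is upright in the tray, at (140,245) in the upper panel. All three cards stand in their clips at their measured places, and the jigger and stopper are undisturbed. I'll hand it in.

```bash
python3 -m jog '[[-0.2,0,0,0,0],[-0.2,0,0,0,0],[-0.2,0,0,0,0]]'|grep clock; python3 -c "
from workcell import env
print(env.hand_in())"
```

```text
clock: 37.95
the job is handed in; nothing more can be done
None
```

I handed the job in at 38 s: the leftmost stand was the tired one, its card sliding at about 1.5 N. That card is now pressed home in the spare (peak push about 12 N in the readings), and the tired stand is upright in the tray. The two sound clips each held about 4.5 to 6 N without their cards sliding, and nothing else looks moved in the final pictures.

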